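Put the slide marker and the diamond scriber back in the microscope caddy

TASK

The slide marker and the diamond scriber have been left lying on the bench by the microscope. Drop both of them, capped end down, into the tall narrow slot of the accessory caddy, so that each stands in the slot with its cap near the bottom and its tail sticking up. Leave the oil bottle, the objective case and the slide box standing where they are.

Things in the scene. Friction and masses are not known exactly. Their poses are not given: they have to be found in the camera images.
- slot_mouth (a point): Centre of the open top of the caddy's pen slot, at rim level, 106 mm above the bench. The slot is the caddy's tall rectangular middle part: inside it is 86 mm long along this point's x axis, 46 mm wide along y, and its floor is 102 mm below the rim; walls 4 mm. z up.
- caddy: Grey plastic desk organiser fixed to the bench, possibly turned about the vertical; origin on the bench under slot_mouth, same axes. 94 mm (x) by 162 mm (y) in plan. To the +y and -y side of the tall slot lies a low tray, walls 45 mm high, with small packets and boxes fixed in it, at most 50 mm high.
- marker_mid (a point): Slide marker, 138 mm long, about 22 g, at first lying on the bench: the point on its axis half-way along, 8.5 mm above the bench when lying. x runs along the pen towards the capped end. Its round barrel, 14 mm in diameter, reaches from 21 mm on the cap side to 57 mm on the tail side of this point. It balances about 6 mm from here towards the cap.
- marker_cap_end (a point): Centre of the end face of the marker's cap, 69 mm from marker_mid along +x. The cap, the last 48 mm, is a black hexagon 17 mm across the flats; its pocket clip stands 3.5 mm out, upward at first.
- marker_tail_end (a point): Centre of the end face of the marker's tail, 69 mm from marker_mid along -x. The last 12 mm is a round plug 17 mm in diameter.
- scriber_mid (a point): Diamond scriber (slim metal pen for scratching glass), 132 mm long, about 26 g, at first lying on the bench: the point on its axis half-way along, 6 mm above the bench when lying. x runs along it towards the capped point. Its aluminium barrel, 10 mm in diameter, reaches from 20 mm on the cap side to 56 mm on the tail side. It balances about 14 mm from here towards the cap.
- scriber_cap_end (a point): Tip of the scriber's cap, 66 mm from scriber_mid along +x. The steel cap, the last 46 mm, is 12 mm in diameter and tapers to a blunt nose.
- scriber_tail_end (a point): Centre of the end face of the scriber's tail, 66 mm from scriber_mid along -x. The last 10 mm is a hexagonal nut 12 mm across the flats.
- oil_mid (a point): Small amber bottle of immersion oil, 28 mm in diameter, 62 mm tall; the point is half-way up. Leave alone.
- lens_case_mid (a point): Round screw case of a spare objective, black below and white above, 48 mm in diameter, 70 mm tall; the point is half-way up. Leave alone.
- slide_box_mid (a point): Flat plastic slide box, 84 mm by 98 mm, 33 mm tall; the point is half-way up at its centre. Leave alone.
Mind the look-alikes: they are no part of the job. There is more than one size of the part that bears scriber_mid; the job needs the largest. There is more than one size of the part that bears marker_mid; the job needs the larger.

How it is judged:
By the outcome, as a careful person would: the job done as asked, in the order asked, and still so for the second after the job is handed in, with the robot touching nothing.
It also fails if it takes over 64 s, if anything falls off the work surface, if the arm or the gripper's body presses on something with over 40 N, if the wrist force passes 120 N, or if a joint passes its speed limit or range.

ROBOT

A 7-joint arm with a two-finger parallel gripper is mounted at the origin on the work surface. World frame = base frame: x ahead of the robot, y to its left, z up, the work surface at z = 0. Lengths are in m, angles in rad, forces in N, time in s.
With the tool pointing down it reaches from about 0.425 to 0.95 m from the base axis. Payload 16.7 kg.
Tool frame: the origin (TCP) lies where the fingers leave the gripper's body, on its centre line; the fingertips stand bot.tip_extent ahead of it and the grasp point (between the pads) lies 78 mm ahead of it (bot.tip_extent is the distance from the TCP to the fingertips, in m); z points along the fingers, y is the direction in which the jaws open and shut (so a half turn about z gives the same grasp; the last joint's range is limited). The gripper opens to 94 mm and grips with 3 to 60 N. Pads are 16 mm wide; open, the fingers measure 119 mm over their backs; the gripper's body (75 mm by 177 mm) begins 78 mm behind the grasp point.
Start: joints at [-1.444, 0.426, 0.074, 1.606, -0.034, 1.111, -0.067], TCP at [0.184, 0.649, 0.303] pointing down, gripper open.
Joint ranges: [-2.85, 2.85], [-0.5, 2.14], [-1.23, 1.37], [0.21, 2.46], [-1.02, 4.16], [0.16, 2.05], [-2.73, 2.73]. Speed limits (rad/s): [1.89, 1.89, 2.39, 2.39, 3.01, 3.01, 3.01].

INTERFACE

Orientations are given as a 3x3 rotation matrix whose columns are the frame's x, y, z axes.
In Python, from bench import bot gives the robot as it stands.
- The arm moves only by the tool send_rows, never from a script. Its argument "commands" is a list of rows, each an object with "offset": the shift along the tool's x, y, z each as a share of 0.15 m, from -1 to 1, a list of three; "twist": the turn about the tool's z as a share of 45 degrees, from -1 to 1. A call has 1 to 5 rows; each row shifts and turns the commanded pose from where the row before left it, along the tool's axes as they then stand; what a row does not reach is not made up. A row lasts 1/8 s, in which the tool goes at most 62.5 mm and 10.7 degrees, less where a joint would pass 70% of its speed; a pose out of reach is approached as far as the arm can. A call with a number of a shift or a turn outside -1 to 1 is refused whole. A call with a gripper value outside its range is refused whole. "hand" is the closure, from 0 (fully open) to 1 (shut), set as the call begins (left out, the last holds). The fingers move at their own pace and stop on an object; the grip force is fixed at half the most. Time passes only in rows, so rows that do not move let the fingers close. It gives the time, the measured TCP pose, the force and the opening at its end, in the units of the state.
- bot.get_obs(): the state, without advancing time (a new reading comes with each control period).
- bot.capture(name): name is "scene" or "side" or "wrist"; returns a dict with "color" (384x512x3 uint8, blue, green, red), "depth" (384x512 float32, m along the optical axis (not along the pixel's ray), 0 where there is no reading), "vfov" (degrees; the focal length in pixels is half the picture's height over the tangent of half this angle, whatever the lens; pixels are square), "cx", "cy" (the principal point, pixels), "dist" ([k1, k2, p1, p2, k3] as OpenCV has them; the pictures are not rectified), "R" (3x3) and "t" (3): a world point X has camera coordinates R X + t; the wrist camera has in their place "T_tool_cam" (4x4, takes a point from camera to tool coordinates, whose origin is the TCP and whose axes are the flange's). Camera axes: x right, y down, z forward; pixel columns grow to the right and rows downward; lengths in m; the calibration is good to about 2 mm. A picture is of the moment at which its call begins: read the wrist's pose just before it.
- bot.finish_job(): hands the job in, once; it reports no verdict.
Trained networks look in a picture, given as the dict that the camera call returned (one of the last four; its "shot" number tells which), for a name from the list of things; names that differ only in an ending like _2 or _b are one class to them, and where a whole thing is asked for, a point or a joint stands for the part that bears it (a point fixed in the world has none). Each returns a list of dicts, best first, with "p" (0 to 1); they miss things now and then, are a little off and sometimes report something else, mostly with a low value. They report only what shows in the picture. A call takes as long as a camera call. They do not tell look-alikes from the thing itself.
- bot.find_in(picture, query): "xy" ([column, row] in pixels, amid what is visible of it).
The state is a dict: "clock": time; "joints": joint angles; "joint_velocities": joint speeds; "joint_efforts": joint torques, N m; "eef_pos": TCP position; "ee_rot": TCP orientation; "wrist_force": force on the tool from outside, world axes, zero at the start; "moment": the same for the moment, N m; "gripper_width": finger opening in m.
Only numpy, scipy, OpenCV 4.12 (cv2) and the standard library are available. Lean on these libraries where they do the work, as an engineer would, in place of code of your own. Each camera call takes 0.05 s, during which the arm holds its last target. There are 200 camera calls.

## Working session

There is one attempt and no reset: what is moved stays moved. The work goes in short steps, Python scripts to look and compute and a tool call to move; the robot and the scene stay as the last step left them, time stands still between calls to the robot, and variables do not carry over. Pictures are saved under pics/ and viewed, about 8 in all and at most 12, crops included, and the job is handed in when it is done.

Besides the shell and the picture viewer there is one more tool, called after "Call:" as name(argument=value, ...) on one line, values as JSON. send_rows: Moves the arm, as the interface text tells. Its arguments: {"type":"object","properties":{"commands":{"type":"array","items":{"type":"object","properties":{"offset":{"type":"array","items":{"type":"number","minimum":-1,"maximum":1}},"twist":{"type":"number","minimum":-1,"maximum":1}}}},"hand":{"type":"number"}},"required":["commands"]}

```bash
mkdir -p pics; ls
cat > h.py <<'E'
import numpy as np, cv2
from bench import bot
def K(p):
    f=p["color"].shape[0]/2/np.tan(np.radians(p["vfov"])/2)
    return np.array([[f,0,p["cx"]],[0,f,p["cy"]],[0,0,1.]])
def pose(p,o=None):
    if "R" in p: return np.array(p["R"]),np.array(p["t"])
    T=np.eye(4);T[:3,:3]=o["ee_rot"];T[:3,3]=o["eef_pos"]
    M=np.linalg.inv(T@np.array(p["T_tool_cam"])); return M[:3,:3],M[:3,3]
def ray(p,uv,o=None):
    R,t=pose(p,o); n=cv2.undistortPoints(np.array(uv,float).reshape(-1,1,2),K(p),np.array(p["dist"],float)).reshape(-1,2)
    d=np.c_[n,np.ones(len(n))]@R; return -R.T@t,d
def onz(p,uv,z,o=None):
    c,d=ray(p,uv,o); return c+d*((z-c[2])/d[:,2])[:,None]
def cloud(p,o=None):
    h,w=p["depth"].shape; v,u=np.mgrid[:h,:w]; uv=np.c_[u.ravel(),v.ravel()]
    c,d=ray(p,uv,o); return (c+d*p["depth"].ravel()[:,None]).reshape(h,w,3)
def proj(p,X,o=None):
    R,t=pose(p,o); return cv2.projectPoints(np.array(X,float).reshape(-1,3),cv2.Rodrigues(R)[0],t,K(p),np.array(p["dist"],float))[0].reshape(-1,2)
E
cat > a.py <<'E'
from h import *
o=bot.get_obs(); print(o["clock"],o["eef_pos"],np.round(o["ee_rot"],3).tolist(),bot.tip_extent,o["gripper_width"])
for n in ["scene","side","wrist"]:
    p=bot.capture(n); cv2.imwrite(f"pics/{n}0.png",p["color"])
    print(n,p["vfov"],p["dist"],p.get("R"),p.get("t"),p.get("T_tool_cam"))
    for q in ["slot_mouth","caddy","marker_mid","marker_cap_end","marker_tail_end","scriber_mid","scriber_cap_end","scriber_tail_end","oil_mid","lens_case_mid","slide_box_mid"]:
        r=[(np.round(x["xy"]).astype(int).tolist(),round(x["p"],2)) for x in bot.find_in(p,q) if x["p"]>.2]
        print(q,[(a,b,np.round(onz(p,[a],.008,o)[0,:2],3).tolist()) for a,b in r])
E
python3 a.py; python3 -c "
import cv2,numpy as np
cv2.imwrite('pics/ss.png',np.vstack([cv2.imread('pics/scene0.png')]))"
```

```text
pics
0.0 [0.18439566 0.64898219 0.3019789 ] [[-0.962, 0.273, -0.0], [0.273, 0.962, -0.001], [-0.0, -0.001, -1.0]] 0.0972 0.0940988067653378
scene 55.40770863090143 [0.00095908 0.         0.         0.         0.        ] [[ 0.6359977   0.77167618  0.00477512]
 [ 0.65442044 -0.53605837 -0.53326851]
 [-0.40895086  0.34228248 -0.84593256]] [-0.33659727 -0.32890745  1.22652341] None
slot_mouth [([242, 200], 0.77, [0.506, -0.028])]
caddy [([242, 200], 0.67, [0.506, -0.028])]
marker_mid [([324, 154], 0.64, [0.535, 0.261])]
marker_cap_end [([159, 269], 0.6, [0.532, -0.309]), ([324, 154], 0.58, [0.535, 0.261]), ([307, 172], 0.44, [0.55, 0.176])]
marker_tail_end [([325, 152], 0.66, [0.531, 0.269]), ([309, 170], 0.59, [0.549, 0.185])]
scriber_mid [([159, 270], 0.52, [0.534, -0.31]), ([183, 245], 0.43, [0.516, -0.228])]
scriber_cap_end [([161, 274], 0.8, [0.546, -0.312]), ([173, 248], 0.66, [0.507, -0.252]), ([126, 300], 0.66, [0.549, -0.408])]
scriber_tail_end [([153, 267], 0.49, [0.518, -0.317]), ([184, 247], 0.48, [0.522, -0.229]), ([125, 306], 0.4, [0.56, -0.417])]
oil_mid [([298, 235], 0.7
[... 970 characters left out ...]
se_mid [([273, 159], 0.58, [0.727, 0.193])]
slide_box_mid [([348, 235], 0.6, [0.724, -0.171]), ([312, 314], 0.57, [0.51, -0.322]), ([199, 163], 0.55, [0.528, 0.283])]
wrist 62.764432586725874 [-0.0591128  0.         0.         0.         0.       ] None None [[-1.48567305e-05 -9.67564632e-01 -2.52623600e-01  7.47874249e-02]
 [ 9.99999981e-01  3.48771792e-05 -1.92391587e-04  5.59146945e-05]
 [ 1.94962094e-04 -2.52623598e-01  9.67564613e-01 -8.21344591e-02]
 [ 0.00000000e+00  0.00000000e+00  0.00000000e+00  1.00000000e+00]]
slot_mouth []
caddy []
marker_mid []
marker_cap_end []
marker_tail_end []
scriber_mid []
scriber_cap_end []
scriber_tail_end []
oil_mid []
lens_case_mid []
slide_box_mid []
```

View pics/scene0.png

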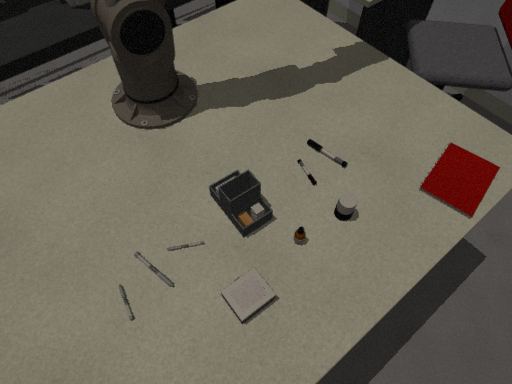

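View pics/side0.png

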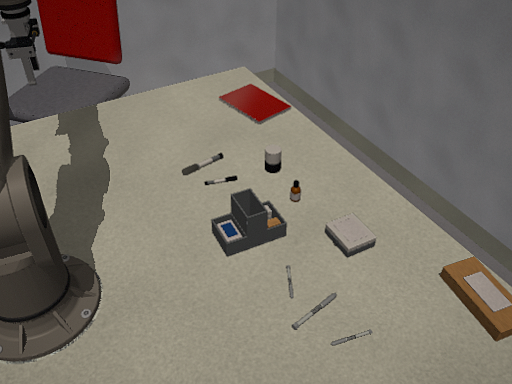

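The pictures show the big marker at scene ~(327,153) / side ~(203,163), the big scriber at scene ~(154,269) / side ~(314,311), the caddy at scene (241,201), and the smaller look-alikes at (307,172), (185,246) and (126,302). Next: depth clusters and enlarged crops.

```bash
cat > b.py <<'E'
from h import *
crops=[]
for n,cs in [("scene",[(327,153),(154,269),(241,201)]),("side",[(203,163),(314,311),(249,221)])]:
    p=bot.capture(n); C=cloud(p)
    np.save(n+"_C.npy",C)
    row=[]
    for (u,v) in cs:
        h=32; c=p["color"][v-h:v+h,u-h:u+h]; row.append(cv2.convertScaleAbs(cv2.resize(c,(264,264),interpolation=cv2.INTER_CUBIC),alpha=1.6))
    crops.append(np.hstack(row))
    m=(p["depth"]>0)&(C[...,2]>.004)&(C[...,2]<.15)&(C[...,0]>.4)&(C[...,0]<.85)&(abs(C[...,1])<.5)
    print(n,"table z",np.median(C[...,2][(C[...,0]>.4)&(C[...,0]<.85)&(abs(C[...,1])<.5)]))
    k,L,s,cen=cv2.connectedComponentsWithStats(m.astype(np.uint8))
    for i in range(1,k):
        if s[i,4]<25: continue
        P=C[L==i]; (c,wh,a)=cv2.minAreaRect(P[:,:2].astype(np.float32)); B=cv2.boxPoints((c,wh,a))
        e=np.linalg.svd(P[:,:2]-P[:,:2].mean(0),full_matrices=False)[2][0]
        print(np.round(cen[i]),s[i,4],"c",np.round(c,3),"wh",np.round(wh,3),"dir",round(np.degrees(np.arctan2(e[1],e[0])),1),"rectang",round(a,1),"zmax",P[:,2].max().round(3))
    top=C[m&(C[...,2]>.09)]; r=cv2.minAreaRect(top[:,:2].astype(np.float32)); print("top",len(top),np.round(r[0],4),np.round(r[1],4),r[2],top[:,2].max())
cv2.imwrite("pics/c1.png",np.vstack(crops))
E
python3 b.py
```

```text
scene table z 0.0010656922420853032
[326. 152.] 243 c [0.536 0.274] wh [0.138 0.027] dir 9.8 rectang 9.3 zmax 0.023
[307. 172.] 112 c [0.549 0.177] wh [0.012 0.094] dir -14.1 rectang 76.6 zmax 0.016
[440. 181.] 917 c [0.807 0.44 ] wh [0.119 0.085] dir -82.4 rectang 90.0 zmax 0.02
[242. 201.] 2491 c [ 0.518 -0.03 ] wh [0.12  0.166] dir 0.2 rectang 86.6 zmax 0.109
[345. 206.] 469 c [0.704 0.18 ] wh [0.046 0.094] dir -72.2 rectang 10.7 zmax 0.075
[299. 235.] 155 c [0.692 0.01 ] wh [0.028 0.024] dir 35.9 rectang 36.7 zmax 0.064
[185. 246.] 107 c [ 0.521 -0.225] wh [0.092 0.011] dir -117.4 rectang 61.8 zmax 0.013
[154. 269.] 238 c [ 0.524 -0.318] wh [0.131 0.013] dir 11.6 rectang 11.8 zmax 0.016
[248. 295.] 1701 c [ 0.72  -0.178] wh [0.106 0.104] dir -93.2 rectang 87.4 zmax 0.039
[126. 302.] 133 c [ 0.55  -0.411] wh [0.011 0.093] dir -10.1 rectang 80.8 zmax 0.012
top 429 [ 0.5162 -0.0422] [0.0948 0.0566] 87.55301666259766 0.10941292513637724
side table z 0.003168996565641957
[242. 184.] 9714 c [0.625 0.182] wh [0.45  0.635] dir -116.2 rectang 0.0 zmax 0.113
[340. 190.] 179 c [ 0.818 -0.02
[... 958 characters left out ...]
8 rectang 53.2 zmax 0.008
[249. 266.] 37 c [ 0.461 -0.135] wh [0.026 0.033] dir -38.2 rectang 59.2 zmax 0.01
[290. 278.] 187 c [ 0.516 -0.216] wh [0.108 0.047] dir -120.6 rectang 45.9 zmax 0.017
[464. 289.] 1086 c [ 0.827 -0.433] wh [0.134 0.045] dir -95.2 rectang 89.9 zmax 0.043
[267. 277.] 25 c [ 0.48  -0.187] wh [0.027 0.016] dir -145.9 rectang 49.6 zmax 0.008
[256. 285.] 26 c [ 0.449 -0.192] wh [0.026 0.02 ] dir -157.2 rectang 20.0 zmax 0.007
[314. 310.] 337 c [ 0.519 -0.312] wh [0.141 0.027] dir -167.3 rectang 10.5 zmax 0.018
[350. 337.] 169 c [ 0.547 -0.408] wh [0.012 0.093] dir 169.5 rectang 79.5 zmax 0.015
top 514 [ 0.5143 -0.0399] [0.0992 0.0562] 86.59367370605469 0.1129275761352887
```

View pics/c1.png

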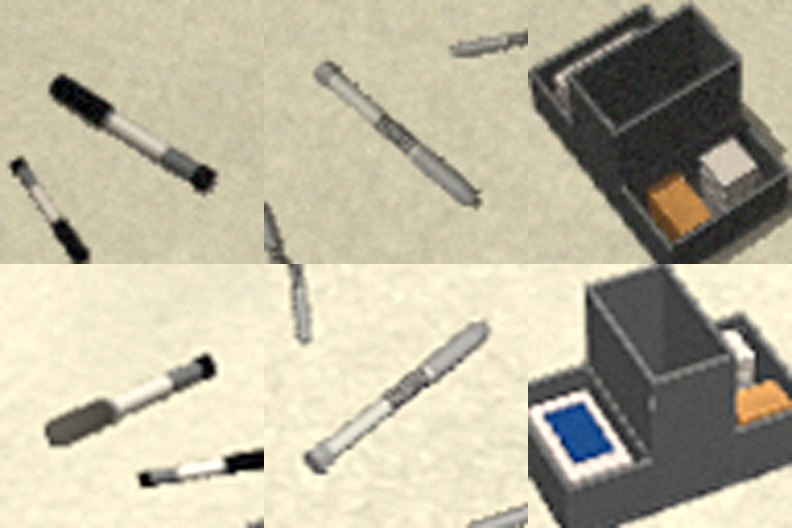

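```bash
cat >> h.py <<'E'
def plan(x,y,z,ang,step=.055,cur=None):
    """rows from the present pose to TCP xyz with tool x at world angle ang (deg)"""
    o=bot.get_obs(); P=np.array(o["eef_pos"]); R=np.array(o["ee_rot"]); a=np.degrees(np.arctan2(R[1,0],R[0,0]))
    if cur is not None: P=np.array(cur[:3]);a=cur[3]
    da=(ang-a+180)%360-180; d=np.array([x,y,z])-P
    n=int(max(np.ceil(np.linalg.norm(d)/step),np.ceil(abs(da)/9.5),1))
    for i in range(n):
        t=np.radians(a+da*i/n); c,s=np.cos(t),np.sin(t)
        Rt=np.array([[c,s,0],[s,-c,0],[0,0,-1]])
        print(i+1,np.round(Rt.T@(d/n)/.15,3).tolist(),round(-da/n/45,3))
    print("clock",o["clock"],"at",np.round(P,4),"ang",round(a,2),"w",o["gripper_width"])
E
python3 - <<'E'
from h import *
plan(.535,.275,.22,189.8)
E
```

```text
1 [-0.293, -0.176, 0.055] -0.057
2 [-0.285, -0.189, 0.055] -0.057
3 [-0.276, -0.202, 0.055] -0.057
4 [-0.267, -0.214, 0.055] -0.057
5 [-0.257, -0.226, 0.055] -0.057
6 [-0.247, -0.237, 0.055] -0.057
7 [-0.236, -0.248, 0.055] -0.057
8 [-0.224, -0.258, 0.055] -0.057
9 [-0.213, -0.268, 0.055] -0.057
10 [-0.2, -0.277, 0.055] -0.057
clock 1.9 at [0.1845 0.6493 0.3027] ang 164.14 w 0.09374616296882077
```

Call:
send_rows(commands=[{"offset":[-0.293,-0.176,0.055],"twist":-0.057},{"offset":[-0.285,-0.189,0.055],"twist":-0.057},{"offset":[-0.276,-0.202,0.055],"twist":-0.057},{"offset":[-0.267,-0.214,0.055],"twist":-0.057},{"offset":[-0.257,-0.226,0.055],"twist":-0.057}], hand=0.5)

```text
clock: 2.52
eef_pos: [0.3608, 0.4607, 0.2614]
ee_rot: [[-0.999, 0.051, 0.0], [0.051, 0.999, 0.0], [-0.0, 0.0, -1.0]]
wrist_force: [0.8, 1.3, -0.5]
gripper_width: 0.0486
```

Call:
send_rows(commands=[{"offset":[-0.247,-0.237,0.055],"twist":-0.057},{"offset":[-0.236,-0.248,0.055],"twist":-0.057},{"offset":[-0.224,-0.258,0.055],"twist":-0.057},{"offset":[-0.213,-0.268,0.055],"twist":-0.057},{"offset":[-0.2,-0.277,0.055],"twist":-0.057}])

```text
clock: 3.15
eef_pos: [0.5361, 0.2735, 0.2201]
ee_rot: [[-0.985, -0.172, 0.0], [-0.172, 0.985, 0.0], [-0.0, 0.0, -1.0]]
wrist_force: [-0.7, 0.1, -0.3]
gripper_width: 0.0471
```

Call:
send_rows(commands=[{"offset":[0,0,0],"twist":0},{"offset":[0,0,0],"twist":0}])

```text
clock: 3.4
eef_pos: [0.5348, 0.275, 0.2201]
ee_rot: [[-0.986, -0.17, -0.0], [-0.17, 0.986, 0.0], [0.0, 0.0, -1.0]]
wrist_force: [0.0, 0.1, 0.2]
gripper_width: 0.0469
```

```bash
cat > w.py <<'E'
from h import *
import sys
o=bot.get_obs(); p=bot.capture("wrist"); C=cloud(p,o)
cv2.imwrite(f"pics/{sys.argv[1]}.png",p["color"])
m=(p["depth"]>0)&(C[...,2]>.004)&(C[...,2]<.03)
k,L,s,cen=cv2.connectedComponentsWithStats(m.astype(np.uint8))
for i in range(1,k):
    if s[i,4]<200: continue
    P=C[L==i]; (c,wh,a)=cv2.minAreaRect(P[:,:2].astype(np.float32))
    e=np.linalg.svd(P[:,:2]-P[:,:2].mean(0),full_matrices=False)[2][0]
    t=(P[:,:2]-c)@e
    print(np.round(cen[i]),s[i,4],"c",np.round(c,4),"wh",np.round(wh,4),"dir",round(np.degrees(np.arctan2(e[1],e[0])),1),"a",round(a,1),"zmax",P[:,2].max().round(4))
print(o["clock"],o["eef_pos"],"table",np.median(C[...,2]))
E
python3 w.py w1
```

```text
[252. 176.] 2424 c [0.5322 0.2706] wh [0.1384 0.0193] dir 9.0 a 9.1 zmax 0.0221
[156. 181.] 1112 c [0.5446 0.1784] wh [0.0136 0.0951] dir -13.4 a 75.6 zmax 0.0152
3.4 [0.53484955 0.27497178 0.22012607] table 0.00042316986637666587
```

View pics/w1.png

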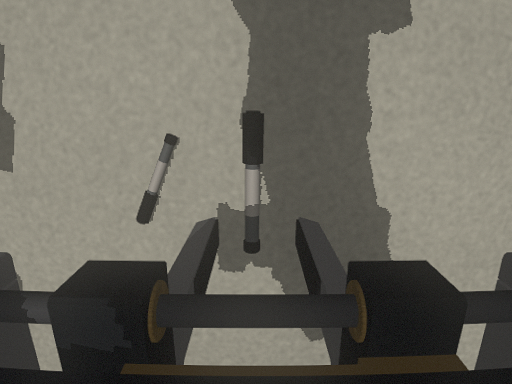

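The wrist view shows the big marker, cap up (253,140) and tail down (251,245), between the fingers. Its centre is (0.532, 0.271), direction 9°, length 138 mm, which fits. Going down.

Run:
```python
from h import *
plan(.5327,.2708,.0992,189.1)
print("then"); plan(.525,.055,.27,88,cur=(.5327,.2708,.0992,189.1))
```

```text
1 [0.006, -0.01, 0.269] 0.005
2 [0.006, -0.01, 0.269] 0.005
3 [0.006, -0.01, 0.269] 0.005
clock 3.45 at [0.5345 0.2756 0.2203] ang -170.17 w 0.04673460599424364
then
1 [0.025, -0.128, -0.104] 0.204
2 [0.004, -0.131, -0.104] 0.204
3 [-0.016, -0.13, -0.104] 0.204
4 [-0.037, -0.126, -0.104] 0.204
5 [-0.057, -0.118, -0.104] 0.204
6 [-0.075, -0.107, -0.104] 0.204
7 [-0.091, -0.094, -0.104] 0.204
8 [-0.105, -0.078, -0.104] 0.204
9 [-0.116, -0.061, -0.104] 0.204
10 [-0.124, -0.041, -0.104] 0.204
11 [-0.129, -0.021, -0.104] 0.204
clock 3.45 at [0.5327 0.2708 0.0992] ang 189.1 w 0.04673460599424364
```

Call:
send_rows(commands=[{"offset":[0.006,-0.01,0.269],"twist":0.005},{"offset":[0.006,-0.01,0.269],"twist":0.005},{"offset":[0.006,-0.01,0.2],"twist":0.005},{"offset":[0,0,0.069],"twist":0},{"offset":[0,0,0],"twist":0}])

```text
clock: 4.08
eef_pos: [0.5329, 0.2708, 0.0993]
ee_rot: [[-0.987, -0.16, -0.0], [-0.16, 0.987, 0.0], [0.0, 0.0, -1.0]]
wrist_force: [-0.0, -0.2, 0.1]
gripper_width: 0.0465
```

Call:
send_rows(commands=[{"offset":[0,0,0]},{"offset":[0,0,0]},{"offset":[0,0,0]},{"offset":[0,0,0]},{"offset":[0,0,0]}], hand=1)

```text
invalid input
```

Call:
send_rows(commands=[{"offset":[0,0,-0.2]},{"offset":[0,0,-0.3]},{"offset":[0,0,-0.3]},{"offset":[0,0,-0.3]},{"offset":[0,0,-0.1]}])

```text
invalid input
```

```bash
python3 w.py w2
python3 - <<'E'
from h import *
plan(.525,.055,.28,88)
C=np.load("scene_C.npy"); 
for n in ["scene","side"]:
    C=np.load(n+"_C.npy"); m=(abs(C[...,0]-.516)<.08)&(abs(C[...,1]+.04)<.08)&(C[...,2]>.1)
    P=C[m]; print(n,np.percentile(P,[1,5,50,95,99],axis=0).round(4).tolist())
E
```

```text
[255. 197.] 5138 c [0.5168 0.2679] wh [0.1062 0.0196] dir 9.0 a 8.7 zmax 0.022
[108. 209.] 1989 c [0.5356 0.1809] wh [0.0138 0.0762] dir -13.9 a 74.9 zmax 0.013
[208. 232.] 515 c [0.5324 0.2451] wh [0.0208 0.0092] dir 40.1 a 43.0 zmax 0.03
[305. 232.] 518 c [0.5241 0.2959] wh [0.0098 0.0212] dir -22.8 a 64.0 zmax 0.03
[255. 334.] 339 c [0.5948 0.2801] wh [0.0124 0.0171] dir 100.3 a 11.1 zmax 0.0183
4.075 [0.53285541 0.27075216 0.09933474] table 0.0004808355231731981
1 [0.026, -0.128, -0.109] 0.204
2 [0.005, -0.131, -0.109] 0.204
3 [-0.016, -0.13, -0.109] 0.204
4 [-0.037, -0.126, -0.109] 0.204
5 [-0.056, -0.118, -0.109] 0.204
6 [-0.074, -0.108, -0.109] 0.204
7 [-0.091, -0.094, -0.109] 0.204
8 [-0.105, -0.079, -0.109] 0.204
9 [-0.116, -0.061, -0.109] 0.204
10 [-0.124, -0.042, -0.109] 0.204
11 [-0.129, -0.021, -0.109] 0.204
clock 4.125 at [0.5332 0.2707 0.0998] ang -170.83 w 0.046878937851193764
scene [[0.487, -0.0893, 0.1002], [0.4891, -0.0879, 0.101], [0.5184, -0.0431, 0.1056], [0.5438, 0.0035, 0.1084], [0.545, 0.005, 0.109]]
side [[0.4848, -0.0889, 0.1001], [0.4861, -0.0869, 0.1005], [0.5131, -0.0453, 0.1066], [0.5401, 0.0057, 0.1111], [0.542, 0.0075, 0.1124]]
```

View pics/w2.png

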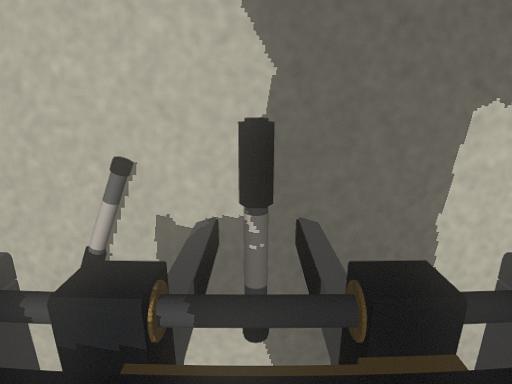

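The marker is centred between the open fingers: cap (256,160), tail plug (255,335). Each row must include a twist, so I'm resending the calls with it.

Call:
send_rows(commands=[{"offset":[0,0,0],"twist":0},{"offset":[0,0,0],"twist":0},{"offset":[0,0,0],"twist":0},{"offset":[0,0,0],"twist":0},{"offset":[0,0,0],"twist":0}], hand=1)

```text
clock: 4.75
eef_pos: [0.5333, 0.2698, 0.0993]
ee_rot: [[-0.987, -0.158, 0.0], [-0.158, 0.987, 0.0], [-0.0, 0.0, -1.0]]
wrist_force: [-0.9, -0.5, 4.4]
gripper_width: 0.013
```

Call:
send_rows(commands=[{"offset":[0,0,-0.2],"twist":0},{"offset":[0,0,-0.3],"twist":0},{"offset":[0,0,-0.3],"twist":0},{"offset":[0,0,-0.3],"twist":0},{"offset":[0,0,-0.1],"twist":0}])

```text
clock: 5.38
eef_pos: [0.5338, 0.27, 0.2818]
ee_rot: [[-0.987, -0.158, 0.003], [-0.158, 0.987, 0.002], [-0.003, 0.002, -1.0]]
wrist_force: [-0.2, 0.0, -0.4]
gripper_width: 0.0128
```

```bash
cat > e.py <<'E'
from h import *
from scipy.optimize import minimize
# fit rim (outer 94x54, inner 86x46) to the top points, both cameras
Q=[]
for n in ["scene","side"]:
    C=np.load(n+"_C.npy"); m=(abs(C[...,0]-.516)<.08)&(abs(C[...,1]+.04)<.08)&(C[...,2]>.103)
    P=C[m][:,:2]
    def f(v):
        c,s=np.cos(v[2]),np.sin(v[2]); d=P-v[:2]; a=abs(d@[c,s])-45; b=0
        a=abs(d@[c,s])-.045; b=abs(d@[-s,c])-.025
        sd=np.hypot(np.maximum(a,0),np.maximum(b,0))+np.minimum(np.maximum(a,b),0)
        return np.minimum(abs(sd),.006).mean()
    r=min((minimize(f,[.515,-.041,np.radians(g)],method="Nelder-Mead") for g in (80,84,88,92)),key=lambda r:r.fun)
    print(n,len(P),r.x[:2],np.degrees(r.x[2]),r.fun)
E
python3 e.py
python3 - <<'E'
from h import *
plan(.525,.06,.28,88)
E
```

```text
scene 198 [ 0.51637002 -0.042108  ] 86.22202912283818 0.0011327278179254867
side 252 [ 0.51325955 -0.04058647] 86.72134968837759 0.001196741159551857
1 [0.025, -0.125, 0.001] 0.204
2 [0.005, -0.127, 0.001] 0.204
3 [-0.015, -0.126, 0.001] 0.204
4 [-0.035, -0.122, 0.001] 0.204
5 [-0.054, -0.115, 0.001] 0.204
6 [-0.072, -0.105, 0.001] 0.204
7 [-0.088, -0.092, 0.001] 0.204
8 [-0.102, -0.077, 0.001] 0.204
9 [-0.113, -0.06, 0.001] 0.204
10 [-0.121, -0.041, 0.001] 0.204
11 [-0.126, -0.021, 0.001] 0.204
clock 5.375 at [0.5338 0.27   0.2818] ang -170.9 w 0.012775848422740915
```

Run:
```python
from h import *
plan(.5194,.0315,.235,86.5)
```

```text
1 [0.031, -0.141, 0.028] 0.207
2 [0.008, -0.145, 0.028] 0.207
3 [-0.015, -0.144, 0.028] 0.207
4 [-0.039, -0.14, 0.028] 0.207
5 [-0.061, -0.132, 0.028] 0.207
6 [-0.081, -0.12, 0.028] 0.207
7 [-0.1, -0.105, 0.028] 0.207
8 [-0.115, -0.088, 0.028] 0.207
9 [-0.128, -0.068, 0.028] 0.207
10 [-0.137, -0.046, 0.028] 0.207
11 [-0.143, -0.023, 0.028] 0.207
clock 5.375 at [0.5338 0.27   0.2818] ang -170.9 w 0.012775848422740915
```

Call:
send_rows(commands=[{"offset":[0.031,-0.141,0.028],"twist":0.207},{"offset":[0.008,-0.145,0.028],"twist":0.207},{"offset":[-0.015,-0.144,0.028],"twist":0.207},{"offset":[-0.039,-0.14,0.028],"twist":0.207},{"offset":[-0.061,-0.132,0.028],"twist":0.207}])

```text
clock: 6.0
eef_pos: [0.5264, 0.1604, 0.2572]
ee_rot: [[-0.79, 0.612, -0.001], [0.612, 0.79, -0.001], [0.0, -0.001, -1.0]]
wrist_force: [0.1, 0.2, -0.5]
gripper_width: 0.013
```

Call:
send_rows(commands=[{"offset":[-0.081,-0.12,0.028],"twist":0.207},{"offset":[-0.1,-0.105,0.028],"twist":0.207},{"offset":[-0.115,-0.088,0.028],"twist":0.207},{"offset":[-0.128,-0.068,0.028],"twist":0.207},{"offset":[-0.137,-0.046,0.028],"twist":0.207}])

```text
clock: 6.62
eef_pos: [0.52, 0.052, 0.2364]
ee_rot: [[-0.099, 0.995, -0.001], [0.995, 0.099, -0.001], [-0.0, -0.001, -1.0]]
wrist_force: [0.1, 0.2, 0.0]
gripper_width: 0.0129
```

Call:
send_rows(commands=[{"offset":[-0.143,-0.023,0.028],"twist":0.207},{"offset":[0,0,0],"twist":0},{"offset":[0,0,0],"twist":0}])

```text
clock: 7.0
eef_pos: [0.5192, 0.0318, 0.2327]
ee_rot: [[0.055, 0.998, -0.0], [0.998, -0.055, -0.0], [-0.0, -0.0, -1.0]]
wrist_force: [0.5, -0.3, -1.3]
gripper_width: 0.013
```

```bash
cat > v.py <<'E'
from h import *
import sys
o=bot.get_obs(); n=sys.argv[1]
ims=[]
for cam,(u,v) in [("side",(250,205)),("scene",(255,180))]:
    p=bot.capture(cam); c=p["color"][v-60:v+60,u-60:u+60]
    ims.append(cv2.convertScaleAbs(cv2.resize(c,(400,400),interpolation=cv2.INTER_CUBIC),alpha=1.6))
cv2.imwrite(f"pics/{n}.png",np.hstack(ims)); print(o["clock"],o["wrist_force"])
E
python3 - <<'E'
from h import *
plan(.5194,.0315,.155,86.5,step=.02)
o=bot.get_obs();p=bot.capture("wrist");cv2.imwrite("pics/w3.png",p["color"])
E
```

```text
1 [-0.0, 0.0, 0.129] 0.002
2 [-0.0, 0.0, 0.129] 0.002
3 [-0.0, 0.0, 0.129] 0.002
4 [-0.0, 0.0, 0.129] 0.002
clock 7.0 at [0.5192 0.0318 0.2327] ang 86.83 w 0.01297011562504701
```

View pics/w3.png

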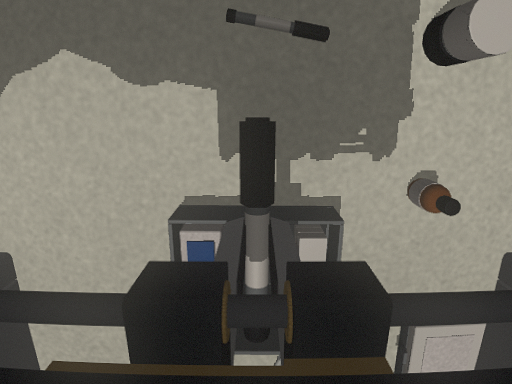

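Wrist view: the marker is held level (cap at (257,160)), with the caddy's end wall under it at row ~212. No droop, so I'll lever the tail up on the slot's end rim.

Call:
send_rows(commands=[{"offset":[0,0,0.11],"twist":0},{"offset":[0,0,0.08],"twist":0},{"offset":[0,0,0.06],"twist":0},{"offset":[0,0,0.05],"twist":0},{"offset":[0,0,0.05],"twist":0}])

```text
clock: 7.68
eef_pos: [0.5193, 0.0311, 0.1798]
ee_rot: [[0.058, 0.998, -0.0], [0.998, -0.058, -0.0], [-0.0, -0.0, -1.0]]
wrist_force: [-0.4, -0.3, 9.2]
gripper_width: 0.0133
```

```bash
python3 v.py v1
```

```text
7.675 [-0.39683681 -0.30091243  9.21437697]
```

View pics/v1.png

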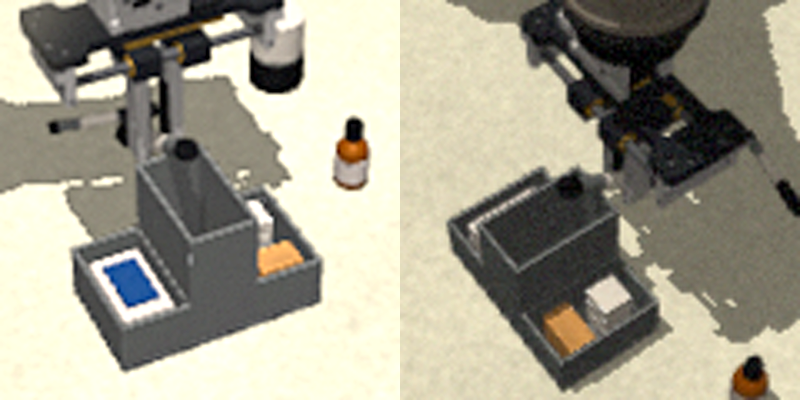

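The tail is now tilted up over the rim: plug at left crop (186,150) and right crop (570,187). Going further down, then in toward the wall.

Call:
send_rows(commands=[{"offset":[0,0,0.04],"twist":0},{"offset":[0,0,0.04],"twist":0},{"offset":[-0.02,0,0],"twist":0},{"offset":[-0.02,0,0],"twist":0},{"offset":[-0.02,0,0],"twist":0}])

```text
clock: 8.4
eef_pos: [0.5191, 0.024, 0.1685]
ee_rot: [[0.057, 0.998, 0.001], [0.998, -0.057, 0.002], [0.002, 0.0, -1.0]]
wrist_force: [-0.5, 13.7, 5.5]
gripper_width: 0.0131
```

Call:
send_rows(commands=[{"offset":[0,0,0],"twist":0},{"offset":[0.06,0,0],"twist":0},{"offset":[0,0,-0.3],"twist":0},{"offset":[0,0,-0.3],"twist":0},{"offset":[0,0,0],"twist":0}])

```text
clock: 9.02
eef_pos: [0.5203, 0.0314, 0.2609]
ee_rot: [[0.058, 0.998, 0.004], [0.998, -0.058, 0.002], [0.002, 0.004, -1.0]]
wrist_force: [0.5, -0.1, -1.2]
gripper_width: 0.0134
```

```bash
python3 v.py v2
python3 - <<'E'
from h import *
o=bot.get_obs();p=bot.capture("scene");C=cloud(p);q=bot.capture("wrist");np.save("C2.npy",C)
for n,pp in (("scene",p),("wrist",q)):
  for k in ("marker_tail_end","marker_cap_end","marker_mid"): print(n,k,[(np.round(r["xy"]),round(r["p"],2)) for r in bot.find_in(pp,k)][:3])
D=cloud(q,o); e=np.array([.061,.998]); P=D[(q["depth"]>0)&(abs((D[...,:2]-o["eef_pos"][:2])@[.998,-.061])<.009)&(D[...,2]<o["eef_pos"][2]-.01)&(D[...,2]>.06)]
print(len(P)); s=(P[:,:2]-o["eef_pos"][:2])@e
for lo in np.arange(.06,.28,.02):
    k=(P[:,2]>=lo)&(P[:,2]<lo+.02)
    if k.sum()>5: print(lo.round(2),k.sum(),np.percentile(s[k],[5,50,95]).round(3))
E
```

```text
9.025 [ 0.50585738 -0.07433889 -1.19015509]
scene marker_tail_end []
scene marker_cap_end [(array([251., 150.]), 0.45), (array([309., 170.]), 0.45)]
scene marker_mid [(array([254., 150.]), 0.6), (array([308., 176.]), 0.49)]
wrist marker_tail_end [(array([254., 228.]), 0.97), (array([278.,  30.]), 0.74)]
wrist marker_cap_end [(array([254., 229.]), 0.92), (array([282.,  31.]), 0.68), (array([427., 349.]), 0.42)]
wrist marker_mid [(array([281.,  32.]), 0.68), (array([254., 228.]), 0.58)]
6517
0.12 30 [0.048 0.053 0.056]
0.14 964 [0.035 0.047 0.057]
0.16 1488 [0.01  0.025 0.039]
0.18 1555 [-0.006  0.004  0.013]
0.2 1183 [-0.029 -0.01   0.01 ]
0.22 1255 [-0.035 -0.03   0.01 ]
0.24 42 [-0.008 -0.002  0.01 ]
```

View pics/v2.png

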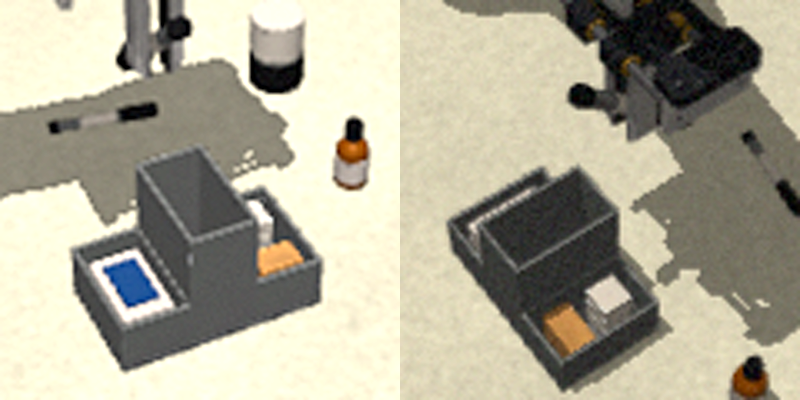

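```bash
cat > t.py <<'E'
from h import *
def tilt(sgn=1):
    o=bot.get_obs(); q=bot.capture("wrist"); D=cloud(q,o); R=np.array(o["ee_rot"])
    L=(D-o["eef_pos"])@R   # tool coords
    P=L[(q["depth"]>0)&(abs(L[...,1])<.004)&(L[...,2]>.015)&(L[...,2]<.175)&(abs(L[...,0])<.09)&(D[...,2]>.115 if o["eef_pos"][2]>.24 else D[...,2]>.02)]
    P=P[(P[:,0]>.012)|(P[:,0]<-.014)]
    for a,b in ((-.09,-.014),(.012,.09)):
        k=(P[:,0]>a)&(P[:,0]<b)
        if k.sum()<10: print("none"); continue
        x,z=P[k,0],P[k,2]; c=np.polyfit(x,z,1); print(k.sum(),"x",x.min().round(3),x.max().round(3),"z",z.min().round(3),z.max().round(3),"slope deg",np.degrees(np.arctan(c[0])).round(1),"z at 0",c[1].round(4))
    for x0 in np.arange(-.08,.08,.01):
        k=(P[:,0]>=x0)&(P[:,0]<x0+.01)
        if k.sum()>3: print(x0.round(2),k.sum(),np.percentile(P[k,2],[5,50,95]).round(3))
    print(o["clock"],o["eef_pos"])
tilt()
E
python3 t.py
```

```text
664 x -0.036 -0.023 z 0.027 0.042 slope deg 47.0 z at 0 0.0667
1302 x 0.012 0.06 z 0.073 0.118 slope deg 38.8 z at 0 0.066
-0.04 347 [0.029 0.032 0.036]
-0.03 317 [0.035 0.038 0.041]
0.01 269 [0.075 0.079 0.084]
0.02 289 [0.083 0.086 0.09 ]
0.03 272 [0.09  0.092 0.099]
0.04 255 [0.096 0.102 0.108]
0.05 217 [0.106 0.111 0.116]
9.525 [0.51907102 0.03095946 0.25796148]
```

The marker now sits about 43° cap-down and has slid up to the pads' centre. Next I lower the cap into the slot and push it against the inner end wall to make it steeper.

```bash
cat >> h.py <<'E'
def S(sx,sy): return np.array([.515,-.0413])+sx*np.array([.061,.998])+sy*np.array([-.998,.061])
E
python3 - <<'E'
from h import *
a=S(-.031,.010); plan(*a,.258,86.5); print(); plan(*a,.208,86.5,cur=(*a,.258,86.5))
E
```

```text
1 [-0.345, -0.033, 0.0] 0.002
2 [-0.345, -0.033, 0.0] 0.002
clock 9.575 at [0.5191 0.031  0.2581] ang 86.64 w 0.012785685577765984

1 [0.0, 0.0, 0.333] -0.0
clock 9.575 at [ 0.5031 -0.0716  0.258 ] ang 86.5 w 0.012785685577765984
```

Call:
send_rows(commands=[{"offset":[-0.345,-0.033,0],"twist":0.002},{"offset":[-0.345,-0.033,0],"twist":0.002},{"offset":[0,0,0.13],"twist":0},{"offset":[0,0,0.2],"twist":0},{"offset":[0,0,0],"twist":0}])

```text
clock: 10.2
eef_pos: [0.5022, -0.0718, 0.2076]
ee_rot: [[0.062, 0.998, -0.003], [0.998, -0.062, -0.001], [-0.001, -0.003, -1.0]]
wrist_force: [0.4, 0.5, 1.3]
gripper_width: 0.0136
```

Call:
send_rows(commands=[{"offset":[0.06,0,0],"twist":0},{"offset":[0.06,0,0],"twist":0},{"offset":[0.06,0,0],"twist":0},{"offset":[0.06,0,0],"twist":0},{"offset":[0,0,0],"twist":0}])

```text
clock: 10.82
eef_pos: [0.5062, -0.0362, 0.2101]
ee_rot: [[0.062, 0.998, 0.003], [0.998, -0.062, -0.001], [-0.001, 0.003, -1.0]]
wrist_force: [1.4, -9.3, -2.0]
gripper_width: 0.0138
```

```bash
python3 t.py
```

```text
669 x -0.022 -0.014 z 0.015 0.03 slope deg 62.9 z at 0 0.0557
991 x 0.012 0.044 z 0.078 0.174 slope deg 54.5 z at 0 0.0662
-0.03 28 [0.015 0.016 0.021]
-0.02 641 [0.016 0.022 0.028]
0.01 282 [0.082 0.089 0.094]
0.02 295 [0.095 0.1   0.112]
0.03 176 [0.105 0.115 0.123]
0.04 238 [0.103 0.119 0.166]
10.825 [ 0.50620084 -0.03623958  0.21013232]
```

About 58° now at 9 N. Continuing the push.

Call:
send_rows(commands=[{"offset":[0.05,0,0],"twist":0},{"offset":[0.05,0,0],"twist":0},{"offset":[0.04,0,0],"twist":0},{"offset":[0,0,0],"twist":0}])

```text
clock: 11.38
eef_pos: [0.5079, -0.0171, 0.2108]
ee_rot: [[0.063, 0.998, 0.004], [0.998, -0.063, -0.003], [-0.003, 0.004, -1.0]]
wrist_force: [-1.3, -20.8, 14.4]
gripper_width: 0.0128
```

Call:
send_rows(commands=[{"offset":[-0.1,0,0],"twist":0},{"offset":[-0.1,0,0],"twist":0},{"offset":[-0.1,0,0],"twist":0},{"offset":[0,0,0],"twist":0}])

```text
clock: 11.88
eef_pos: [0.5038, -0.0609, 0.209]
ee_rot: [[0.064, 0.998, -0.0], [0.998, -0.064, -0.0], [-0.0, -0.0, -1.0]]
wrist_force: [0.3, 0.5, -0.8]
gripper_width: 0.0082
```

```bash
python3 t.py;  python3 v.py v3; python3 -c "
from h import *
p=bot.capture('wrist');cv2.imwrite('pics/x.png',p['color'])
a=cv2.imread('pics/v3.png');b=cv2.resize(p['color'],(267,200));cv2.imwrite('pics/v3.png',np.vstack([a,np.hstack([b,np.zeros((200,533,3),np.uint8)])]))"
```

```text
none
1425 x 0.019 0.068 z 0.016 0.168 slope deg 51.8 z at 0 0.0283
0.02 1292 [0.019 0.05  0.118]
0.06 131 [0.102 0.103 0.167]
11.875 [ 0.50375502 -0.06086981  0.20901384]
11.925 [ 1.02133386  0.47663009 -0.27644041]
```

View pics/v3.png

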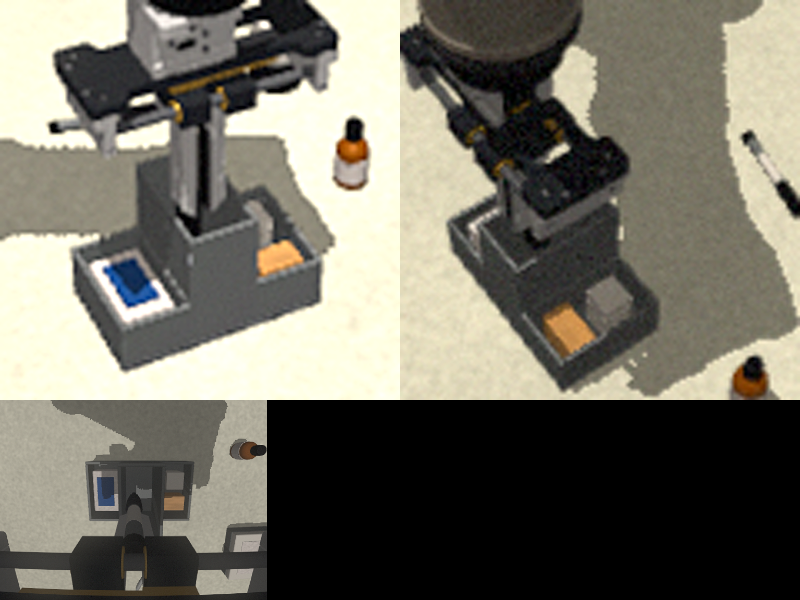

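Run:
```python
from h import *
o=bot.get_obs();print(o["gripper_width"],o["clock"])
p=bot.capture("wrist"); C=cloud(p,o)
for n in ("marker_tail_end","marker_mid","marker_cap_end"):
    for r in bot.find_in(p,n)[:2]:
        u,v=np.round(r["xy"]).astype(int); print(n,r["xy"],round(r["p"],2),C[v,u].round(3))
c=p["color"][130:384,156:366]; a=cv2.convertScaleAbs(cv2.resize(c,None,fx=2,fy=2,interpolation=cv2.INTER_CUBIC),alpha=2.0)
q=bot.capture("side"); c=q["color"][165:245,210:280]; b=cv2.convertScaleAbs(cv2.resize(c,(370,508*370//420),interpolation=cv2.INTER_CUBIC),alpha=2.0)
im=np.zeros((508,790,3),np.uint8); im[:508,:420]=a; im[:b.shape[0],420:]=b
cv2.imwrite("pics/x2.png",im)
```

```text
0.008274074058132295 12.075
marker_tail_end [254.3, 242.8] 0.79 [ 0.503 -0.036  0.18 ]
marker_tail_end [461.7, 274.8] 0.39 [ 0.691 -0.148  0.034]
marker_mid [251.1, 244.1] 0.66 [ 0.502 -0.036  0.181]
marker_cap_end [255.3, 243.0] 0.95 [ 0.503 -0.035  0.181]
```

View pics/x2.png

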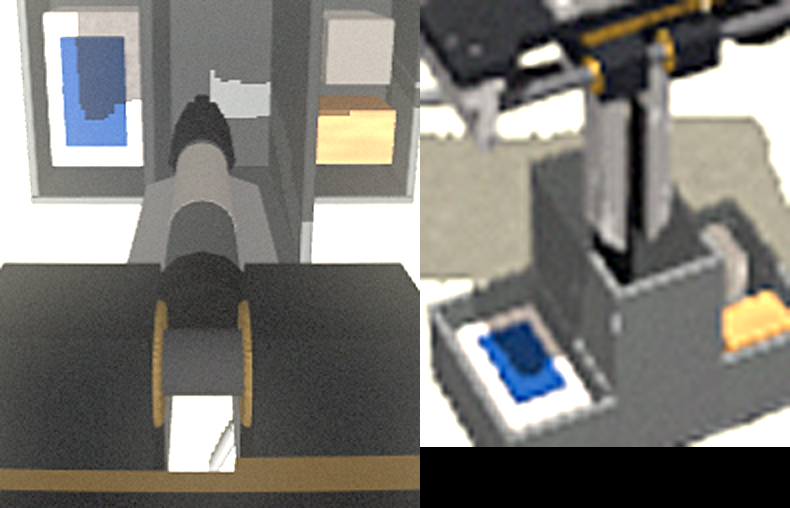

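The marker has turned almost upright: tail plug at (205,290), cap pointing down into the slot at (203,130), pinched at the pad edges. I'll shift toward the −x end so it can only lean steeply, then release.

Call:
send_rows(commands=[{"offset":[-0.05,0,0],"twist":0},{"offset":[-0.05,0,0],"twist":0},{"offset":[-0.03,0,0],"twist":0},{"offset":[0,0,0],"twist":0}])

```text
clock: 12.82
eef_pos: [0.5026, -0.0797, 0.2089]
ee_rot: [[0.063, 0.998, -0.0], [0.998, -0.063, -0.0], [-0.0, -0.0, -1.0]]
wrist_force: [0.7, 0.2, -0.3]
gripper_width: 0.0085
```

Call:
send_rows(commands=[{"offset":[0,0,0],"twist":0},{"offset":[0,0,0],"twist":0},{"offset":[0,0,0],"twist":0},{"offset":[0,0,0],"twist":0},{"offset":[0,0,0],"twist":0}], hand=0.6)

```text
clock: 13.45
eef_pos: [0.5027, -0.0791, 0.2089]
ee_rot: [[0.062, 0.998, -0.0], [0.998, -0.062, -0.0], [-0.0, -0.0, -1.0]]
wrist_force: [-0.1, -0.4, 0.1]
gripper_width: 0.0378
```

Call:
send_rows(commands=[{"offset":[-0.1,0,-0.2],"twist":0},{"offset":[-0.1,0,-0.3],"twist":0},{"offset":[-0.1,0,-0.3],"twist":0},{"offset":[-0.2,0,0],"twist":0},{"offset":[0,0,0],"twist":0}])

```text
clock: 14.08
eef_pos: [0.4978, -0.1558, 0.3295]
ee_rot: [[0.064, 0.998, 0.001], [0.998, -0.064, -0.0], [-0.0, 0.001, -1.0]]
wrist_force: [1.2, -0.3, -0.4]
gripper_width: 0.0377
```

```bash
python3 v.py v4
python3 - <<'E'
from h import *
o=bot.get_obs(); p=bot.capture("scene"); C=cloud(p)
d=C[...,:2]-S(0,0); sx=d@[.061,.998]; sy=d@[-.998,.061]
m=(p["depth"]>0)&(C[...,2]>.113)&(abs(sx)<.06)&(abs(sy)<.04)&(C[...,2]<.2)
print(m.sum(), np.c_[sx[m],sy[m],C[...,2][m]][::6].round(3).tolist())
plan(.523,-.317,.22,11.7)
E
```

```text
14.075 [ 1.2002212  -0.33074729 -0.4044353 ]
64 [[-0.033, 0.014, 0.143], [-0.033, 0.01, 0.143], [-0.036, 0.009, 0.143], [-0.039, 0.008, 0.142], [-0.028, -0.001, 0.144], [-0.032, -0.002, 0.144], [-0.031, -0.001, 0.138], [-0.032, -0.002, 0.136], [-0.029, -0.0, 0.126], [-0.025, 0.003, 0.114], [-0.036, 0.004, 0.115]]
1 [-0.135, 0.029, 0.09] 0.208
2 [-0.128, 0.051, 0.09] 0.208
3 [-0.118, 0.071, 0.09] 0.208
4 [-0.105, 0.089, 0.09] 0.208
5 [-0.089, 0.105, 0.09] 0.208
6 [-0.071, 0.118, 0.09] 0.208
7 [-0.051, 0.128, 0.09] 0.208
8 [-0.03, 0.135, 0.09] 0.208
clock 14.225 at [ 0.4981 -0.1534  0.3286] ang 86.49 w 0.03760184150506545
```

View pics/v4.png

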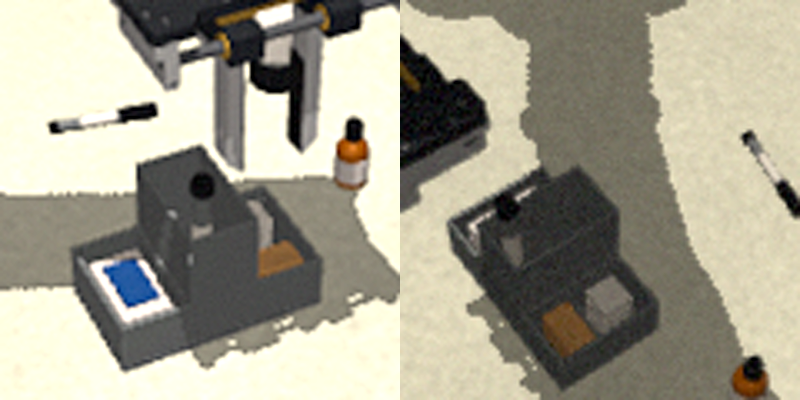

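The marker stands in the slot: tail plug at left crop (202,186) and right crop (507,208), top at 143 mm, slot x −33 mm. Now the scriber.

Call:
send_rows(commands=[{"offset":[-0.135,0.029,0.09],"twist":0.208},{"offset":[-0.128,0.051,0.09],"twist":0.208},{"offset":[-0.118,0.071,0.09],"twist":0.208},{"offset":[-0.105,0.089,0.09],"twist":0.208},{"offset":[-0.089,0.105,0.09],"twist":0.208}], hand=0.5)

```text
clock: 14.85
eef_pos: [0.5141, -0.2557, 0.2605]
ee_rot: [[0.772, 0.635, -0.001], [0.635, -0.772, 0.0], [-0.0, -0.001, -1.0]]
wrist_force: [0.4, 0.3, 0.3]
gripper_width: 0.0469
```

Call:
send_rows(commands=[{"offset":[-0.071,0.118,0.09],"twist":0.208},{"offset":[-0.051,0.128,0.09],"twist":0.208},{"offset":[-0.03,0.135,0.09],"twist":0.208},{"offset":[0,0,0],"twist":0},{"offset":[0,0,0],"twist":0}])

```text
clock: 15.48
eef_pos: [0.5232, -0.3165, 0.2208]
ee_rot: [[0.979, 0.205, -0.001], [0.205, -0.979, 0.0], [-0.001, -0.001, -1.0]]
wrist_force: [-0.4, -0.0, 0.4]
gripper_width: 0.047
```

```bash
python3 w.py w5
python3 - <<'E'
from h import *
o=bot.get_obs();p=bot.capture("wrist")
for n in ("scriber_cap_end","scriber_tail_end","scriber_mid"):
    for r in bot.find_in(p,n)[:3]: print(n,np.round(r["xy"]),round(r["p"],2),onz(p,[r["xy"]],.008,o)[0].round(3))
E
```

```text
[ 18. 144.] 3187 c [ 0.5116 -0.0873] wh [0.1643 0.0287] dir 176.9 a 5.7 zmax 0.03
[258. 183.] 1530 c [ 0.5196 -0.317 ] wh [0.1323 0.0133] dir -168.5 a 12.0 zmax 0.014
[357. 178.] 729 c [ 0.5462 -0.4089] wh [0.0104 0.0918] dir 169.8 a 78.6 zmax 0.01
[161. 170.] 743 c [ 0.5167 -0.2234] wh [0.0918 0.0097] dir -117.3 a 63.9 zmax 0.0104
15.475 [ 0.52318314 -0.31652846  0.2208333 ] table 0.0005577320696841248
scriber_cap_end [160. 171.] 0.92 [ 0.517 -0.222  0.008]
scriber_cap_end [358. 179.] 0.78 [ 0.548 -0.411  0.008]
scriber_cap_end [257. 178.] 0.59 [ 0.529 -0.315  0.008]
scriber_tail_end [358. 173.] 0.83 [ 0.554 -0.409  0.008]
scriber_tail_end [158. 170.] 0.74 [ 0.518 -0.22   0.008]
scriber_tail_end [260. 180.] 0.55 [ 0.528 -0.317  0.008]
scriber_mid [163. 172.] 0.7 [ 0.517 -0.225  0.008]
scriber_mid [359. 176.] 0.67 [ 0.551 -0.41   0.008]
scriber_mid [258. 182.] 0.6 [ 0.525 -0.317  0.008]
```

The scriber's centre is (0.520, −0.317), direction 11.7°, length 132 mm — this is the large one. I'll grip it 8 mm toward the cap.

Run:
```python
from h import *
plan(.528,-.3155,.0985,11.7)
b=S(.076,-.006); print(b); plan(*b,.235,86.5,cur=(.528,-.3155,.29,11.7))
```

```text
1 [0.011, -0.001, 0.273] -0.0
2 [0.011, -0.001, 0.273] -0.0
3 [0.011, -0.001, 0.273] -0.0
clock 15.725 at [ 0.5233 -0.3169  0.2214] ang 11.69 w 0.04694406813345193
[0.525624 0.034182]
1 [0.057, -0.286, 0.046] -0.208
2 [0.103, -0.273, 0.046] -0.208
3 [0.146, -0.252, 0.046] -0.208
4 [0.185, -0.225, 0.046] -0.208
5 [0.219, -0.192, 0.046] -0.208
6 [0.247, -0.154, 0.046] -0.208
7 [0.269, -0.112, 0.046] -0.208
8 [0.284, -0.067, 0.046] -0.208
clock 15.725 at [ 0.528  -0.3155  0.29  ] ang 11.7 w 0.04694406813345193
```

Call:
send_rows(commands=[{"offset":[0.011,-0.001,0.273],"twist":0},{"offset":[0.011,-0.001,0.273],"twist":0},{"offset":[0.011,-0.001,0.2],"twist":0},{"offset":[0,0,0.073],"twist":0},{"offset":[0,0,0],"twist":0}])

```text
clock: 16.35
eef_pos: [0.5278, -0.3162, 0.0986]
ee_rot: [[0.98, 0.201, 0.0], [0.201, -0.98, 0.0], [0.0, -0.0, -1.0]]
wrist_force: [-0.2, 0.0, -0.3]
gripper_width: 0.0469
```

Call:
send_rows(commands=[{"offset":[0,0,0],"twist":0},{"offset":[0,0,0],"twist":0},{"offset":[0,0,0],"twist":0},{"offset":[0,0,0],"twist":0},{"offset":[0,0,0],"twist":0}], hand=1)

```text
clock: 16.98
eef_pos: [0.5279, -0.3161, 0.0982]
ee_rot: [[0.98, 0.201, 0.0], [0.201, -0.98, -0.0], [0.0, 0.0, -1.0]]
wrist_force: [-0.0, 0.3, 1.5]
gripper_width: 0.0086
```

Call:
send_rows(commands=[{"offset":[0,0,-0.2],"twist":0},{"offset":[0,0,-0.35],"twist":0},{"offset":[0,0,-0.35],"twist":0},{"offset":[0,0,-0.35],"twist":0},{"offset":[0,0,-0.1],"twist":0}])

```text
clock: 17.6
eef_pos: [0.5282, -0.3167, 0.3035]
ee_rot: [[0.98, 0.201, 0.004], [0.201, -0.98, -0.001], [0.003, 0.002, -1.0]]
wrist_force: [0.9, -0.0, -0.7]
gripper_width: 0.0089
```

Run:
```python
from h import *
b=S(.076,-.006); plan(*b,.30,86.5)
```

```text
1 [0.057, -0.287, 0.003] -0.208
2 [0.103, -0.274, 0.003] -0.208
3 [0.146, -0.254, 0.003] -0.208
4 [0.185, -0.226, 0.003] -0.208
5 [0.219, -0.193, 0.003] -0.208
6 [0.248, -0.155, 0.003] -0.208
7 [0.27, -0.113, 0.003] -0.208
8 [0.285, -0.067, 0.003] -0.208
clock 17.6 at [ 0.5282 -0.3167  0.3035] ang 11.58 w 0.008863047059457414
```

Call:
send_rows(commands=[{"offset":[0.057,-0.287,0.003],"twist":-0.208},{"offset":[0.103,-0.274,0.003],"twist":-0.208},{"offset":[0.146,-0.254,0.003],"twist":-0.208},{"offset":[0.185,-0.226,0.003],"twist":-0.208},{"offset":[0.219,-0.193,0.003],"twist":-0.208}])

```text
clock: 18.23
eef_pos: [0.5258, -0.0951, 0.2978]
ee_rot: [[0.519, 0.855, -0.001], [0.855, -0.519, 0.0], [-0.0, -0.001, -1.0]]
wrist_force: [1.1, 0.8, 0.7]
gripper_width: 0.009
```

Call:
send_rows(commands=[{"offset":[0.248,-0.155,0.003],"twist":-0.208},{"offset":[0.27,-0.113,0.003],"twist":-0.208},{"offset":[0.285,-0.067,0.003],"twist":-0.208},{"offset":[0,0,0],"twist":0},{"offset":[0,0,0],"twist":0}])

```text
clock: 18.85
eef_pos: [0.5252, 0.0345, 0.2966]
ee_rot: [[0.063, 0.998, -0.001], [0.998, -0.063, -0.0], [-0.0, -0.001, -1.0]]
wrist_force: [0.1, -0.0, -0.4]
gripper_width: 0.0088
```

```bash
python3 t.py
python3 - <<'E'
from h import *
plan(*S(.076,-.006),.225,86.5)
E
```

```text
590 x -0.072 -0.014 z 0.085 0.091 slope deg 1.4 z at 0 0.0882
1173 x 0.012 0.06 z 0.084 0.093 slope deg 1.5 z at 0 0.0863
-0.08 34 [0.085 0.086 0.089]
-0.07 154 [0.085 0.086 0.089]
-0.04 119 [0.086 0.087 0.09 ]
-0.03 175 [0.086 0.087 0.09 ]
-0.02 108 [0.086 0.087 0.09 ]
0.01 171 [0.086 0.087 0.09 ]
0.02 240 [0.085 0.087 0.09 ]
0.03 249 [0.085 0.087 0.089]
0.04 256 [0.085 0.087 0.089]
0.05 248 [0.086 0.088 0.091]
0.06 9 [0.091 0.091 0.092]
18.85 [0.52515002 0.0344703  0.29656929]
1 [0.001, 0.001, 0.239] -0.002
2 [0.001, 0.001, 0.239] -0.002
clock 18.9 at [0.5252 0.034  0.2967] ang 86.33 w 0.009224462371264107
```

Call:
send_rows(commands=[{"offset":[0,0,0.28],"twist":0},{"offset":[0,0,0.28],"twist":0},{"offset":[0,0,0.06],"twist":0},{"offset":[0,0,0.05],"twist":0},{"offset":[0,0,0.05],"twist":0}])

```text
clock: 19.52
eef_pos: [0.526, 0.0344, 0.1902]
ee_rot: [[0.063, 0.998, 0.001], [0.998, -0.063, 0.001], [0.001, 0.001, -1.0]]
wrist_force: [-2.4, 0.6, 6.2]
gripper_width: 0.0089
```

Call:
send_rows(commands=[{"offset":[0,0,0.05],"twist":0},{"offset":[0,0,0.05],"twist":0},{"offset":[0,0,0.04],"twist":0},{"offset":[0,0,0.03],"twist":0},{"offset":[0,0,0],"twist":0}])

```text
clock: 20.15
eef_pos: [0.5265, 0.0353, 0.1649]
ee_rot: [[0.062, 0.998, 0.002], [0.998, -0.062, 0.001], [0.001, 0.002, -1.0]]
wrist_force: [0.7, 4.9, 0.7]
gripper_width: 0.0093
```

```bash
python3 t.py
```

```text
750 x -0.043 -0.014 z 0.034 0.081 slope deg 45.2 z at 0 0.0774
787 x 0.012 0.044 z 0.087 0.125 slope deg 45.9 z at 0 0.0758
-0.05 63 [0.035 0.037 0.041]
-0.04 499 [0.036 0.042 0.047]
-0.03 28 [0.045 0.047 0.08 ]
-0.02 160 [0.059 0.061 0.064]
0.01 218 [0.089 0.092 0.097]
0.02 263 [0.096 0.101 0.107]
0.03 237 [0.107 0.111 0.117]
0.04 69 [0.116 0.12  0.123]
20.15 [0.52651046 0.03530644 0.16485646]
```

46° with low force. A bit deeper, then lift.

Call:
send_rows(commands=[{"offset":[0,0,0.04],"twist":0},{"offset":[0,0,0.04],"twist":0},{"offset":[0,0,0],"twist":0}])

```text
clock: 20.58
eef_pos: [0.5262, 0.0354, 0.1524]
ee_rot: [[0.062, 0.998, 0.001], [0.998, -0.062, 0.001], [0.001, 0.001, -1.0]]
wrist_force: [-0.1, 6.5, -0.4]
gripper_width: 0.0095
```

Call:
send_rows(commands=[{"offset":[0.03,0,-0.15],"twist":0},{"offset":[0,0,-0.35],"twist":0},{"offset":[0,0,-0.3],"twist":0},{"offset":[0,0,0],"twist":0}])

```text
clock: 21.08
eef_pos: [0.5272, 0.039, 0.2754]
ee_rot: [[0.063, 0.998, 0.006], [0.998, -0.063, 0.002], [0.003, 0.006, -1.0]]
wrist_force: [-0.3, -0.4, -1.8]
gripper_width: 0.0094
```

```bash
python3 t.py
python3 - <<'E'
from h import *
a=S(-.008,-.011); plan(*a,.273,86.5)
E
```

```text
671 x -0.035 -0.014 z 0.027 0.059 slope deg 53.1 z at 0 0.0737
744 x 0.012 0.04 z 0.085 0.127 slope deg 52.3 z at 0 0.0711
-0.04 300 [0.027 0.031 0.035]
-0.03 337 [0.033 0.037 0.041]
-0.02 34 [0.053 0.055 0.058]
0.01 233 [0.088 0.092 0.097]
0.02 275 [0.097 0.103 0.109]
0.03 229 [0.11  0.116 0.124]
0.04 7 [0.124 0.126 0.126]
21.075 [0.5272321  0.03899751 0.27539869]
1 [-0.297, 0.015, 0.002] -0.001
2 [-0.297, 0.015, 0.002] -0.001
clock 21.125 at [0.5264 0.0393 0.2735] ang 86.44 w 0.00921390155645845
```

53° now, cap end 40 mm ahead of the grip. Inserting the cap and pushing it against the inner end wall.

Call:
send_rows(commands=[{"offset":[-0.287,0.015,0],"twist":0},{"offset":[-0.287,0.015,0],"twist":0},{"offset":[0,0,0.22],"twist":0},{"offset":[0,0,0.21],"twist":0},{"offset":[0,0,0],"twist":0}])

```text
clock: 21.75
eef_pos: [0.5235, -0.0472, 0.205]
ee_rot: [[0.063, 0.998, -0.005], [0.998, -0.063, -0.001], [-0.002, -0.004, -1.0]]
wrist_force: [0.2, -0.4, 0.5]
gripper_width: 0.0092
```

Call:
send_rows(commands=[{"offset":[0.05,0,0],"twist":0},{"offset":[0.05,0,0],"twist":0},{"offset":[0.04,0,0],"twist":0},{"offset":[0,0,0],"twist":0}])

```text
clock: 22.25
eef_pos: [0.5269, -0.0261, 0.2084]
ee_rot: [[0.062, 0.998, 0.002], [0.998, -0.062, -0.001], [-0.001, 0.002, -1.0]]
wrist_force: [1.3, -6.9, 0.1]
gripper_width: 0.0097
```

```bash
python3 t.py
```

```text
640 x -0.022 -0.014 z 0.015 0.03 slope deg 59.8 z at 0 0.0514
710 x 0.012 0.032 z 0.089 0.175 slope deg 60.5 z at 0 0.0711
-0.03 39 [0.015 0.018 0.024]
-0.02 601 [0.015 0.022 0.028]
0.01 284 [0.091 0.099 0.11 ]
0.02 158 [0.102 0.112 0.118]
0.03 268 [0.102 0.124 0.169]
22.25 [ 0.52690614 -0.02611016  0.20839631]
```

About 65°. A touch more, then back off and release.

Call:
send_rows(commands=[{"offset":[0.03,0,0],"twist":0},{"offset":[0.01,0,0],"twist":0},{"offset":[-0.06,0,0],"twist":0},{"offset":[-0.08,0,0],"twist":0},{"offset":[0,0,0],"twist":0}])

```text
clock: 22.92
eef_pos: [0.5252, -0.0417, 0.2073]
ee_rot: [[0.063, 0.998, 0.0], [0.998, -0.063, 0.0], [0.0, 0.0, -1.0]]
wrist_force: [0.9, -0.4, -0.0]
gripper_width: 0.0097
```

```bash
python3 t.py; python3 -c "
from h import *
print(bot.get_obs()['gripper_width'],bot.get_obs()['wrist_force'])"
```

```text
none
664 x 0.012 0.048 z 0.089 0.173 slope deg 27.8 z at 0 0.0982
0.01 316 [0.091 0.104 0.117]
0.02 99 [0.116 0.123 0.131]
0.04 249 [0.101 0.112 0.165]
22.925 [ 0.52518334 -0.04172785  0.20732599]
0.00976170308852537 [ 0.29904893 -0.31898224 -0.37194634]
```

Call:
send_rows(commands=[{"offset":[0,0,0],"twist":0},{"offset":[0,0,0],"twist":0},{"offset":[0,0,0],"twist":0},{"offset":[0,0,0],"twist":0},{"offset":[0,0,0],"twist":0}], hand=0.6)

```text
clock: 23.6
eef_pos: [0.5252, -0.0407, 0.207]
ee_rot: [[0.062, 0.998, -0.0], [0.998, -0.062, -0.0], [-0.0, -0.0, -1.0]]
wrist_force: [0.6, 0.0, 0.3]
gripper_width: 0.0374
```

Call:
send_rows(commands=[{"offset":[0,0,-0.2],"twist":0},{"offset":[0,0,-0.35],"twist":0},{"offset":[0.1,0,-0.3],"twist":0},{"offset":[0.4,0,0],"twist":0},{"offset":[0.3,0,0],"twist":0}])

```text
clock: 24.22
eef_pos: [0.5326, 0.0812, 0.3352]
ee_rot: [[0.061, 0.998, 0.001], [0.998, -0.061, 0.001], [0.001, 0.001, -1.0]]
wrist_force: [1.0, -1.2, -0.4]
gripper_width: 0.0378
```

```bash
python3 v.py v6
python3 - <<'E'
from h import *
for cam in ("scene","side"):
    p=bot.capture(cam); C=cloud(p)
    d=C[...,:2]-S(0,0); sx=d@[.061,.998]; sy=d@[-.998,.061]
    m=(p["depth"]>0)&(C[...,2]>.116)&(abs(sx)<.08)&(abs(sy)<.06)&(C[...,2]<.18)
    print(cam,m.sum(), np.c_[sx[m],sy[m],C[...,2][m]][::6].round(3).tolist())
E
```

```text
24.225 [ 0.97490757 -1.18973879 -0.40430731]
scene 72 [[-0.026, 0.016, 0.142], [-0.027, 0.015, 0.141], [-0.029, 0.012, 0.142], [-0.032, 0.012, 0.141], [-0.02, 0.002, 0.142], [-0.026, -0.001, 0.146], [-0.025, 0.001, 0.138], [-0.025, -0.0, 0.136], [-0.025, 0.002, 0.129], [-0.024, 0.003, 0.122], [-0.025, 0.002, 0.12], [-0.041, -0.009, 0.117]]
side 100 [[-0.018, 0.012, 0.147], [-0.019, 0.013, 0.145], [-0.021, 0.016, 0.145], [-0.029, 0.005, 0.147], [-0.03, 0.008, 0.146], [-0.031, 0.011, 0.145], [-0.031, 0.014, 0.143], [-0.029, 0.015, 0.138], [-0.026, 0.016, 0.133], [-0.025, 0.016, 0.13], [-0.024, 0.015, 0.126], [-0.028, 0.017, 0.126], [-0.035, -0.013, 0.12], [-0.03, 0.011, 0.122], [-0.029, 0.015, 0.12], [-0.038, -0.012, 0.116], [-0.04, -0.008, 0.116]]
```

View pics/v6.png

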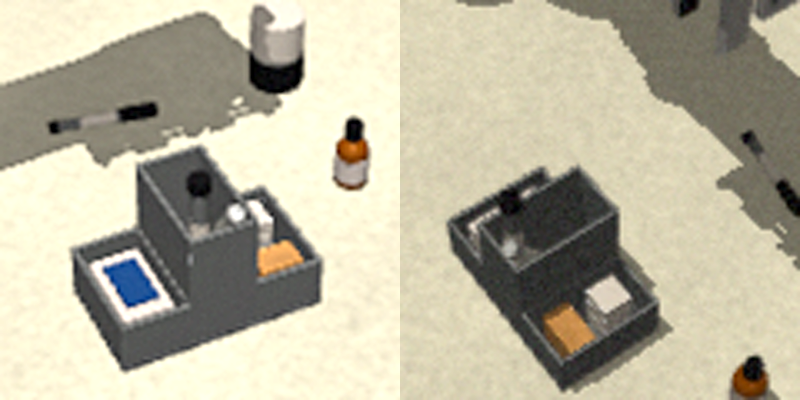

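Both tails stick out of the slot: the marker's plug at left crop (199,185) and the scriber's nut at (236,214). I'll check that nothing else moved and hand in.

Run:
```python
from h import *
p=bot.capture("scene"); C0=np.load("scene_C.npy"); C=cloud(p)
for n,(u,v) in dict(lens=(346,206),oil=(299,235),box=(249,295)).items():
    print(n,[(np.round(r["xy"]),round(r["p"],2)) for r in bot.find_in(p,n.replace("lens","lens_case").replace("box","slide_box")+"_mid")][:1], np.abs(C-C0)[v-3:v+4,u-3:u+4].mean().round(4))
d=C[...,:2]-S(0,0); sx=d@[.061,.998]; sy=d@[-.998,.061]
m=(C[...,2]>.112)&(abs(sx)<.06)&(sy<-.005)&(sy>-.03)&(C[...,2]<.18); print("scriber tail",m.sum(),sx[m].mean(),sy[m].mean(),C[...,2][m].max())
o=bot.get_obs(); print(o["clock"],bot.finish_job())
```

```text
lens [(array([346., 206.]), 0.88)] 0.011
oil [(array([298., 235.]), 0.66)] 0.0009
box [(array([250., 296.]), 0.8)] 0.0168
scriber tail 24 -0.03985873961271892 -0.012327078243621175 0.11940483094491472
the job is handed in; nothing more can be done
24.625 None
```

I put the large slide marker and then the large scriber into the caddy's pen slot, cap end down, and handed the job in at about 24.6 s. The tool could only point straight down. I tilted each pen by levering its tail on the slot rim, then pushed its cap against the inner end wall before letting go.

- **Marker:** it stands nearly upright, with its tail at about 143 mm, 37 mm above the rim.
- **Scriber:** it leans about 30° against the end of the slot. Its tail shows only about 13 mm above the rim (119 mm). I took its cap to be at the floor from its length and tail height, since I could not see it.
- **Unplanned slip:** during the last push the marker turned in the jaws and ended up held by the pad edges. It still dropped in as intended.
- **Other objects:** the networks found the oil bottle, objective case and slide box within about a pixel of where they started. A rough depth comparison agreed for the bottle (1 mm). It gave an average difference of 11 mm for the case and 17 mm for the slide box, which I put down to depth dropouts but did not check further.
- **Forces:** the largest wrist force reported was about 25 N.

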